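# Space the slats of a pot stand with a hook spacer

### The job

Set equal gaps between the slats of the pot stand with the orange hook spacer from its tray. Start at the dark screwed-down slat and work along the row: put the spacer over the next loose slat with its thick leg on the dark slat's side, draw that slat up until the thick leg just meets the slat before it (without shoving slats already set), then step on to the next, until all three loose slats are set. Then stand the spacer upright in its tray again, leaving the pot and the jar where they are.

Things in the scene. Friction and masses are not known exactly. Their poses are not given: they have to be found in the camera images.
- stand: low open wooden frame of the pot stand, fixed to the table, 370 mm (y) by 220 mm (x): two rails 30 mm high, 22 mm wide, centred at x = +-90 mm, carry four slats that lie across them; between the rails only the table is under the slats. Origin at the centre of its underside; y is along the row of slats, towards the dark slat, x along the slats
- slat0_mid (a point): centre of the dark brown slat, screwed down with brass screws at the +y end of the stand; it cannot move. Every slat is 220 mm long (its x), 36 mm wide (its y, along the row), 15 mm thick, underside 30 mm and top 45 mm above the table. Axes as the stand's; the loose slats lie on its -y side, in the order first, second, third
- spacer_mid (a point): centre of the loose hook spacer, an inverted U 40 mm wide (its x), 71 mm over the legs (its y), 74 mm tall, about 100 to 170 g. The point is 37 mm above the feet, on the centre line of the window and grip. From the feet up: two orange legs 28 mm long with round tips, a bridge 12 mm thick (28 to 40 mm), a black grip block 40 mm (x) by 24 mm (y) by 34 mm (40 to 74 mm). z up
- spacer_leg (a point): middle of the spacer's thick leg (the spacer proper, 24 mm thick, y = 19.5 to 43.5 mm from spacer_mid), 31.5 mm towards +y of it and 20 mm above the feet; axes as spacer_mid. With the leg against the slat before and the lip pulling its slat, the gap is 27 mm
- spacer_lip (a point): middle of the spacer's thin lip (8 mm thick, y = -19.5 to -27.5 mm from spacer_mid), 20 mm above the feet. The 39 mm window between lip and thick leg goes over one 36 mm slat, and the round tips guide it on; with the bridge resting on the slat the feet are 17 mm above the table
- tray: plywood tray fixed to the table, 120 (x) by 130 (y) mm outside, walls 6 mm thick and 24 mm high, floor 6 mm above the table; origin at the centre of its underside, axes along its sides. The spacer starts standing in it; it lies either left or right of the stand
- pot: loose terracotta flowerpot standing upside down, 80 mm across at the table, 85 mm high; origin at the centre of its underside; a bystander
- jar: loose glass jar with a steel cap, 60 mm across, 75 mm high; origin at the centre of its underside; a bystander
- slat1_mid (a point): centre of the first loose slat (next to the dark one): pale pine-coloured, same size and axes as the dark slat. It slides only along the row, a tight fit in the rails: about 5 N moves it and it stays where it is left. It starts too far from the slat before it, but the spacer's leg fits in the gap
- slat2_mid (a point): centre of the second loose slat: pale pine-coloured, same size and axes as the dark slat. It slides only along the row, a tight fit in the rails: about 5 N moves it and it stays where it is left. It starts too far from the slat before it, but the spacer's leg fits in the gap
- slat3_mid (a point): centre of the third loose slat (farthest from the dark one): pale pine-coloured, same size and axes as the dark slat. It slides only along the row, a tight fit in the rails: about 5 N moves it and it stays where it is left. It starts too far from the slat before it, but the spacer's leg fits in the gap
Mind the look-alikes: they are no part of the job. Of the things like the part that bears spacer_mid, leave any that is blue or pink; of the rest the larger one is meant.

How it is judged:
On the way, in this order (a step that is already met when the one before it is completed fails the run):
1. the spacer's thick leg is down in the gap before the first loose slat (next to the dark one), and that gap is 23.5 to 30.5 mm (y of slat1_mid in the frame of slat0_mid between -0.0665 and -0.0595 m and y of spacer_leg in the frame of slat0_mid between -0.047 and -0.016 m and x of spacer_leg in the frame of slat0_mid between -0.09 and 0.09 m and z of spacer_leg in the frame of slat0_mid below 0.006 m), for 0.2 s.
2. the spacer's thick leg is down in the gap before the second loose slat, and that gap is 23.5 to 30.5 mm (y of slat2_mid in the frame of slat1_mid between -0.0665 and -0.0595 m and y of spacer_leg in the frame of slat1_mid between -0.047 and -0.016 m and x of spacer_leg in the frame of slat1_mid between -0.09 and 0.09 m and z of spacer_leg in the frame of slat1_mid below 0.006 m), for 0.2 s.
3. the spacer's thick leg is down in the gap before the third loose slat (farthest from the dark one), and that gap is 23.5 to 30.5 mm (y of slat3_mid in the frame of slat2_mid between -0.0665 and -0.0595 m and y of spacer_leg in the frame of slat2_mid between -0.047 and -0.016 m and x of spacer_leg in the frame of slat2_mid between -0.09 and 0.09 m and z of spacer_leg in the frame of slat2_mid below 0.006 m), for 0.2 s.
At the end, for the whole second after the job is handed in: all three gaps between neighbouring slats are 27 mm within 3.5 mm (59.5 to 66.5 mm between slat centres), and the spacer stands upright (within 0.12 rad) on the floor of its tray (y of slat1_mid in the frame of slat0_mid between -0.0665 and -0.0595 m and y of slat2_mid in the frame of slat1_mid between -0.0665 and -0.0595 m and y of slat3_mid in the frame of slat2_mid between -0.0665 and -0.0595 m and x of spacer_mid in the frame of tray between -0.045 and 0.045 m and y of spacer_mid in the frame of tray between -0.05 and 0.05 m and z of spacer_mid in the frame of tray between 0.036 and 0.05 m and angle between spacer_mid's own z axis and vertical below 0.12 rad); the robot touches nothing.
It fails at once if the pot is shifted by more than 30 mm or tipped (distance of pot from where it was at the start of the episode above 0.03 m or angle between pot's own z axis and vertical above 0.3 rad).
It fails at once if the jar is shifted by more than 30 mm or tipped (distance of jar from where it was at the start of the episode above 0.03 m or angle between jar's own z axis and vertical above 0.3 rad).
It also fails if it takes over 61 s, if anything falls off the work surface, if the arm or the gripper's body presses on something with over 40 N, if the wrist force passes 120 N, or if a joint passes its speed limit or range.

### The arm

A 6-joint arm with a two-finger parallel gripper is mounted at the origin on the work surface. World frame = base frame: x ahead of the robot, y to its left, z up, the work surface at z = 0. Lengths are in m, angles in rad, forces in N, time in s.
With the tool pointing down it reaches from about 0.325 to 0.775 m from the base axis. Payload 5.5 kg.
Tool frame: the origin (TCP) lies at the very end of the fingers, on their centre line; the grasp point (between the pads) lies 19 mm behind it; z points along the fingers, y is the line along which they close (so a half turn about z gives the same grasp; the last joint's range is limited). The gripper opens to 85 mm and grips with 20 to 120 N. Pads are 22 mm wide; open, the fingers measure 114 mm over their backs; the gripper's body (76 mm by 85 mm) begins 54 mm behind the grasp point. The pads swing forward as they close: fully open they stand 13 mm farther back than shut.
Start: joints at [1.128, 0.091, 1.231, -0, 1.82, -0.057], TCP at [0.226, 0.556, 0.2] pointing down, gripper open.
Joint ranges: [-2.87, 2.87], [-0.86, 2.18], [0.17, 2.46], [-1.51, 4.65], [0.06, 2.69], [-2.65, 2.65]. Speed limits (rad/s): [2.57, 2.57, 3.01, 3.14, 3.14, 3.14].

### API

Orientations are given as a unit quaternion [w, x, y, z].
In Python, from bench import state, snapshot, hand_in gives the robot as it stands.
- The arm moves only by the tool jog_arm, never from a script. Its arguments are lists of equal length, an entry for each row: "delta_pos": the shift along the world's x, y, z in mm, a list of three; "turn": the turn, a rotation vector about the world's x, y, z in degrees, a list of three; "hand": the finger opening in mm, from 0 to 85.4. A call has 1 to 20 rows; each row shifts and turns the commanded pose from where the row before left it; what a row does not reach is not made up. A row lasts 1/8 s, in which the tool goes at most 62.5 mm and 10.7 degrees, less where a joint would pass 70% of its speed; a pose out of reach is approached as far as the arm can. A call is refused whole if a number of a shift passes 62.5 or a number of a turn 10.7, either way. A call with a gripper value outside its range is refused whole. The fingers move at their own pace and stop on an object; the grip force is fixed at half the most. Time passes only in rows, so rows that do not move let the fingers close. It gives the time, the measured TCP pose, the force, the opening and the grip force at its end, in the units of the state.
- state(): the state, without advancing time (a new reading comes with each control period).
- snapshot(name): name is "scene" or "side" or "wrist"; returns a dict with "pixels" (420x560x3 uint8, red, green, blue), "range_z" (420x560 float32, m along the optical axis (not along the pixel's ray), 0 where there is no reading), "fx", "fy", "cx", "cy" (pixels), "dist_coeffs" ([k1, k2, p1, p2, k3] as OpenCV has them; the pictures are not rectified), "extrinsics" (4x4, takes a point from world to camera coordinates); the wrist camera has in their place "hand_eye" (4x4, takes a point from camera to tool coordinates, whose origin is the TCP and whose axes are the flange's). Camera axes: x right, y up, looking along -z (the intrinsics and any distortion apply to the point x, -y, -z); pixel columns grow to the right and rows downward; lengths in m; the calibration is good to about 2 mm. A picture is of the moment at which its call begins: read the wrist's pose just before it.
- hand_in(): hands the job in; it is judged then, once.
The state is a dict: "t": time; "joints": joint angles; "joint_velocities": joint speeds; "joint_torque": joint torques, N m; "position": TCP position; "ee_rot": TCP orientation; "contact_force": force on the tool from outside, world axes, zero at the start; "wrist_torque": the same for the moment, N m; "gripper_width": finger opening in m; "gripper_force": force on a finger pad.
Only numpy, scipy, OpenCV 4.12 (cv2) and the standard library are available. Lean on these libraries where they do the work, as an engineer would, in place of code of your own. Each camera call takes 0.05 s, during which the arm holds its last target. There are 200 camera calls.

## Working session

There is one attempt and no reset: what is moved stays moved. The work goes in short steps, Python scripts to look and compute and a tool call to move; the robot and the scene stay as the last step left them, time stands still between calls to the robot, and variables do not carry over. Pictures are saved under pics/ and viewed, at most 10 in all, crops included, and the job is handed in when it is done.

Besides the shell and the picture viewer there is one more tool, called after "Call:" as name(argument=value, ...) on one line, values as JSON. jog_arm: Moves the arm, as the interface text tells. Its arguments: {"type":"object","properties":{"delta_pos":{"type":"array","items":{"type":"array","items":{"type":"number"}}},"turn":{"type":"array","items":{"type":"array","items":{"type":"number"}}},"hand":{"type":"array","items":{"type":"number"}}},"required":["delta_pos","turn","hand"]}

```bash
mkdir -p pics; cat > h.py <<'E'
import numpy as np,cv2
from bench import state,snapshot,hand_in
from scipy.spatial.transform import Rotation as R
def cam(name):
    s=state(); d=snapshot(name)
    if name=="wrist":
        q=s["ee_rot"]; T=np.eye(4); T[:3,:3]=R.from_quat([q[1],q[2],q[3],q[0]]).as_matrix(); T[:3,3]=s["position"]
        d["c2w"]=T@np.array(d["hand_eye"])
    else: d["c2w"]=np.linalg.inv(np.array(d["extrinsics"]))
    return d
def rays(d,px):
    K=np.array([[d["fx"],0,d["cx"]],[0,d["fy"],d["cy"]],[0,0,1.]])
    u=cv2.undistortPoints(np.array(px,float).reshape(-1,1,2),K,np.array(d["dist_coeffs"],float)).reshape(-1,2)
    return np.c_[u[:,0],-u[:,1],-np.ones(len(u))]
def plane(d,px,z):
    r=rays(d,px)@d["c2w"][:3,:3].T; o=d["c2w"][:3,3]
    return o+r*((z-o[2])/r[:,2])[:,None]
def cloud(d):
    h,w=d["range_z"].shape; g=np.stack(np.meshgrid(np.arange(w),np.arange(h)),-1).reshape(-1,2)
    p=rays(d,g)*d["range_z"].reshape(-1,1)
    return (p@d["c2w"][:3,:3].T+d["c2w"][:3,3]).reshape(h,w,3)
def save(d,n): cv2.imwrite("pics/"+n+".png",d["pixels"][:,:,::-1])
E
python3 - <<'E'
from h import *
ims=[]
for n in ["scene","side"]:
    d=cam(n); ims.append(d["pixels"]); np.save(n,{k:np.array(v) for k,v in d.items()},allow_pickle=True); save(d,n)
    print(n,d["c2w"][:3,3].round(2))
print(state())
E
```

```text
scene [1.22 0.58 0.67]
side [-0.25 -0.67  1.09]
{'t': 0.1, 'joints': array([ 1.12832051e+00,  9.17913179e-02,  1.23177067e+00,  5.30771386e-05,
        1.81979224e+00, -5.66968738e-02]), 'joint_velocities': array([ 0.00212637,  0.0005033 , -0.00203574, -0.00138489, -0.00194406,
        0.00173995]), 'joint_torque': array([ 2.93593708e-03, -4.60218215e+01, -4.19217610e+01, -1.26440573e-04,
        1.06085601e-02, -7.85458201e-05]), 'position': array([0.22561975, 0.55563423, 0.19865641]), 'ee_rot': array([-2.42485592e-04,  1.91689103e-01,  9.81455303e-01, -8.47139912e-04]), 'contact_force': array([-0.1148771 ,  1.29999608, -0.29498365]), 'wrist_torque': array([-0.02031833,  0.01771649, -0.03292338]), 'gripper_force': 0.0, 'gripper_width': 0.08534092936930103}
```

View pics/scene.png

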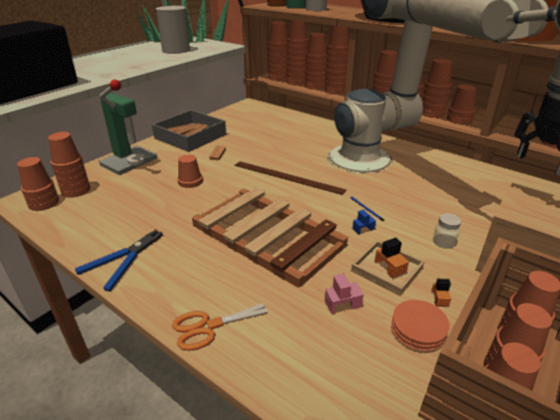

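View pics/side.png

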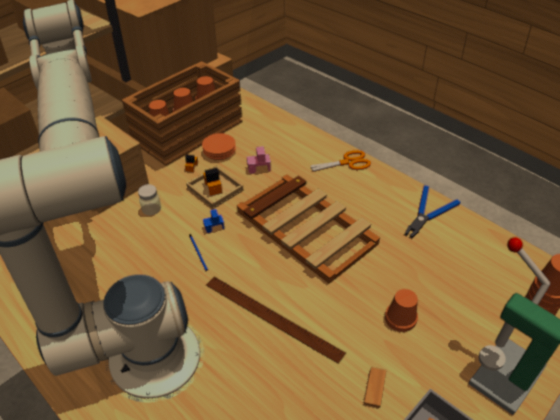

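The scene view shows these look-alikes:
- blue at (365,221)
- pink at (345,293)
- small orange at (443,291)
- large orange in the tray at (391,257), which is the one I want

The dark slat is at (307,245), with pale slats at (285,233), (262,220) and (235,205). The pot is at (189,170) and the jar at (448,230).

```bash
python3 - <<'E'
from h import *
for n in ["scene","side"]:
    d=np.load(n+".npy",allow_pickle=True).item(); P=cloud(d); hsv=cv2.cvtColor(d["pixels"],cv2.COLOR_RGB2HSV)
    H,S,V=[hsv[...,i].astype(int) for i in range(3)]
    z=P[...,2]; ok=d["range_z"]>0
    boxes={"scene":{"stand":(190,185,350,285),"tray":(350,235,425,290)},"side":{"stand":(232,172,385,282),"tray":(183,164,246,208)}}[n]
    x0,y0,x1,y1=boxes["stand"]; m=np.zeros(z.shape,np.uint8); m[y0:y1,x0:x1]=1
    top=(m>0)&ok&(z>.037)&(z<.055)
    pts=P[top]; rgb=d["pixels"][top]
    r=cv2.minAreaRect((pts[:,:2]*1000).astype(np.float32)); print(n,"slat tops rect",r,len(pts), "z",np.median(pts[:,2]))
    # rect of whole frame
    fr=(m>0)&ok&(z>.02)&(z<.055); print(" frame",cv2.minAreaRect((P[fr][:,:2]*1000).astype(np.float32)))
    lab_n,lab,st,ce=cv2.connectedComponentsWithStats(top.astype(np.uint8))
    for i in range(1,lab_n):
        if st[i,4]>100:
            q=P[lab==i]; print("  comp",ce[i].round(),st[i,4],cv2.minAreaRect((q[:,:2]*1000).astype(np.float32)),d["pixels"][lab==i].mean(0).round())
    x0,y0,x1,y1=boxes["tray"]; m[:]=0; m[y0:y1,x0:x1]=1
    t=(m>0)&ok&(z>.015)&(z<.03); print(" tray",cv2.minAreaRect((P[t][:,:2]*1000).astype(np.float32)))
    g=(m>0)&ok&(z>.066)&(z<.095); print(" grip",cv2.minAreaRect((P[g][:,:2]*1000).astype(np.float32)),g.sum(),np.median(P[g][:,2]))
    o=(m>0)&ok&(z>.035)&(z<.05); print(" bridge",cv2.minAreaRect((P[o][:,:2]*1000).astype(np.float32)),o.sum())
    for a in {"scene":[(189,170),(448,225),(443,285)],"side":[(403,300),(148,192)]}[n]:
        print(a,P[a[1],a[0]].round(3))
E
```

```text
scene slat tops rect ((557.1279907226562, 94.3873291015625), (427.5806579589844, 224.36080932617188), 87.39530944824219) 3456 z 0.04559371125184736
 frame ((556.1942138671875, 73.85995483398438), (468.6778869628906, 224.36080932617188), 87.39530944824219)
  comp [231. 207.] 741 ((548.4385986328125, -98.58623504638672), (41.486122131347656, 224.3125762939453), 86.80904388427734) [160. 126.  88.]
  comp [256. 220.] 822 ((553.3012084960938, -5.4842529296875), (39.7382698059082, 221.80235290527344), 86.48694610595703) [163. 129.  89.]
  comp [277. 231.] 891 ((556.1708374023438, 68.80096435546875), (38.85107421875, 223.32318115234375), 87.10169219970703) [165. 130.  90.]
  comp [303. 244.] 998 ((560.9312133789062, 151.60403442382812), (38.19155502319336, 222.12030029296875), 87.06319427490234) [85. 49. 31.]
 tray ((485.5588684082031, 337.7877197265625), (132.91004943847656, 124.66931915283203), 87.70536804199219)
 grip ((557.9755249023438, 324.15020751953125), (33.61851501464844, 196.5111846923828), 82.03872680664062) 208 0.07928615317768506
 bridge ((543.0928955078125, 321.40313720703125
[... 688 characters left out ...]
  73.]
  comp [313. 224.] 847 ((551.40478515625, -8.894527435302734), (42.02796173095703, 221.3887481689453), 87.13247680664062) [162. 125.  73.]
  comp [338. 242.] 910 ((546.9227294921875, -100.45204162597656), (41.00172805786133, 224.6180877685547), 86.76875305175781) [163. 126.  74.]
 tray ((486.26416015625, 329.08245849609375), (284.1690673828125, 124.0047836303711), 86.66915130615234)
 grip ((480.9724426269531, 333.2889404296875), (34.64376449584961, 40.42471694946289), 64.80347442626953) 121 0.07727005537837561
 bridge ((482.5725402832031, 337.45257568359375), (72.32569122314453, 39.43494415283203), 65.47874450683594) 111
(403, 300) [ 0.473 -0.352  0.084]
(148, 192) [0.296 0.4   0.074]
```

Large orange spacer in the tray: grip at about (481,333) mm, yaw about -24.5°. The stand's yaw is about -2.9°. I'll go above the spacer for the close look.

Call:
jog_arm(delta_pos=[[36,-32,0],[37,-32,0],[37,-32,0],[37,-32,0],[36,-32,0],[36,-32,0],[36,-31,0],[0,0,0],[0,0,0]], turn=[[0,0,-1],[0,0,-1],[0,0,0],[0,0,0],[0,0,0],[0,0,0],[0,0,0],[0,0,0],[0,0,0]], hand=[85,85,85,85,85,85,85,85,85])

```text
t: 1.23
position: [0.4805, 0.333, 0.1992]
ee_rot: [-0.001, 0.209, 0.978, -0.0]
contact_force: [-0.5, -0.1, 0.3]
gripper_width: 0.0847
gripper_force: 0.0
```

```bash
cat > sp.py <<'E'
from h import *
def spacer(d):
    hsv=cv2.cvtColor(d["pixels"],cv2.COLOR_RGB2HSV); H,S,V=[hsv[...,i].astype(int) for i in range(3)]
    P=cloud(d); z=P[...,2]; ok=d["range_z"]>0
    return P,H,S,V,z,ok
E
python3 - <<'E'
from sp import *
d=cam("wrist"); save(d,"w1"); P,H,S,V,z,ok=spacer(d)
print(state()["position"])
near=ok&(np.hypot(P[...,0]-.481,P[...,1]-.335)<.075)
g=near&(z>.07)&(z<.09); b=near&(z>.038)&(z<.052); t=ok&(z>.015)&(z<.03)&(abs(P[...,0]-.486)<.09)&(abs(P[...,1]-.337)<.09)
for n,m in dict(grip=g,bridge=b,both=g|b,tray=t).items():
    v,u=np.nonzero(m)
    if len(v)>20: print(n,m.sum(),u.mean().round(),v.mean().round(),np.median(z[m]).round(4),cv2.minAreaRect((P[m][:,:2]*1000).astype(np.float32)))
E
```

```text
[0.48013842 0.33345062 0.19937274]
grip 1189 280.0 190.0 0.0802 ((477.1148681640625, 335.5460205078125), (23.970834732055664, 40.19966125488281), 64.49364471435547)
bridge 1846 292.0 182.0 0.0463 ((480.6631774902344, 343.04736328125), (70.3085708618164, 40.32902145385742), 64.3171157836914)
both 3035 288.0 185.0 0.047 ((480.6631774902344, 343.04736328125), (70.3085708618164, 40.32902145385742), 64.3171157836914)
tray 3012 284.0 181.0 0.0238 ((482.8147277832031, 337.4901123046875), (130.27708435058594, 120.0475845336914), 87.25477600097656)
```

View pics/w1.png

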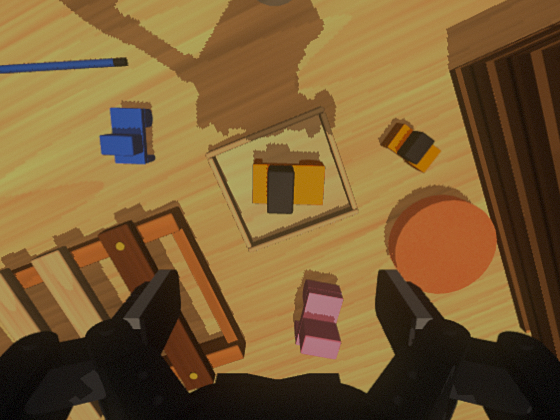

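The chosen spacer is the large orange one at about (288,185) in the tray, with its thick leg to the right, on +y. The pink, blue and small orange ones stay clear. I'll grasp it across its y.

Call:
jog_arm(delta_pos=[[-3,2,-40],[0,0,-40],[0,0,-40],[0,0,-20],[0,0,-10],[0,0,0],[0,0,0],[0,0,0],[0,0,0],[0,0,0],[0,0,0],[0,0,0]], turn=[[0,0,-1.5],[0,0,0],[0,0,0],[0,0,0],[0,0,0],[0,0,0],[0,0,0],[0,0,0],[0,0,0],[0,0,0],[0,0,0],[0,0,0]], hand=[85,85,85,85,85,85,10,10,10,10,10,10])

```text
t: 2.78
position: [0.4778, 0.3349, 0.0496]
ee_rot: [-0.0, 0.222, 0.975, -0.0]
contact_force: [-0.1, -0.2, 0.6]
gripper_width: 0.0098
gripper_force: 0.0
```

```bash
python3 - <<'E'
from h import *
d=cam("wrist"); save(d,"w2"); s=state(); print(s["gripper_width"],s["gripper_force"],s["position"])
E
```

```text
0.010085117299036963 0.0 [0.47774754 0.33486697 0.04961362]
```

View pics/w2.png

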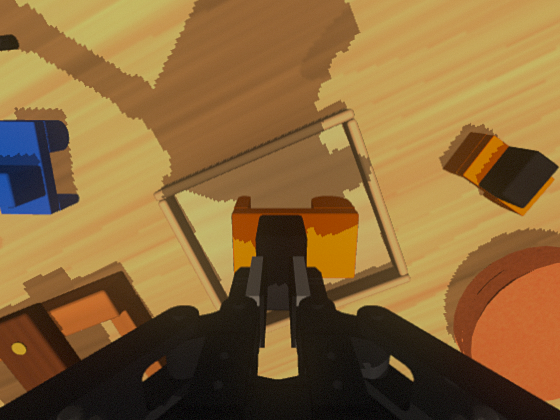

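The fingers closed to 10 mm without gripping, and the view shows the pads at about (275,300) beside the grip at (282,240). I'll check where the fingertips and the grip are in depth.

```bash
python3 - <<'E'
from h import *
d=cam("wrist"); he=np.array(d["hand_eye"]); print(he.round(3)); P=cloud(d)
g=rays(d,np.stack(np.meshgrid(np.arange(560),np.arange(420)),-1).reshape(-1,2))*d["range_z"].reshape(-1,1)
T=(g@he[:3,:3].T+he[:3,3]).reshape(420,560,3)
for v in range(200,420,15): print(v,[ (u,*(T[v,u]*1000).round(0).astype(int)) for u in (255,270,280,297)])
print(P[240,245].round(3),P[220,282].round(3),P[235,282].round(3))
d=cam("scene"); cv2.imwrite("pics/s2.png",cv2.resize(d["pixels"][180:320,320:500,::-1],None,fx=4,fy=4,interpolation=cv2.INTER_CUBIC))
E
```

```text
[[-0.     0.957  0.292  0.076]
 [ 1.     0.    -0.001 -0.001]
 [-0.001  0.292 -0.957 -0.175]
 [ 0.     0.     0.     1.   ]]
200 [(255, np.int64(17), np.int64(-16), np.int64(44)), (270, np.int64(17), np.int64(-6), np.int64(42)), (280, np.int64(17), np.int64(0), np.int64(43)), (297, np.int64(17), np.int64(12), np.int64(44))]
215 [(255, np.int64(19), np.int64(-14), np.int64(4)), (270, np.int64(20), np.int64(-5), np.int64(0)), (280, np.int64(20), np.int64(0), np.int64(0)), (297, np.int64(20), np.int64(9), np.int64(0))]
230 [(255, np.int64(10), np.int64(-14), np.int64(4)), (270, np.int64(21), np.int64(-5), np.int64(-24)), (280, np.int64(20), np.int64(0), np.int64(-24)), (297, np.int64(21), np.int64(8), np.int64(-25))]
245 [(255, np.int64(1), np.int64(-14), np.int64(3)), (270, np.int64(16), np.int64(-5), np.int64(-31)), (280, np.int64(76), np.int64(-1), np.int64(-175)), (297, np.int64(15), np.int64(8), np.int64(-30))]
260 [(255, np.int64(13), np.int64(-11), np.int64(-40)), (270, np.int64(8), np.int64(-5), np.int64(-30)), (280, np.int64(8), np.int64(0), np.int64(-31)), (297, np.int64(13), 
[... 1437 characters left out ...]
, np.int64(49))]
380 [(255, np.int64(11), np.int64(-7), np.int64(-107)), (270, np.int64(12), np.int64(-3), np.int64(-107)), (280, np.int64(12), np.int64(-1), np.int64(-107)), (297, np.int64(12), np.int64(3), np.int64(-107))]
395 [(255, np.int64(12), np.int64(-7), np.int64(-112)), (270, np.int64(12), np.int64(-3), np.int64(-112)), (280, np.int64(12), np.int64(-1), np.int64(-112)), (297, np.int64(13), np.int64(3), np.int64(-113))]
410 [(255, np.int64(12), np.int64(-6), np.int64(-116)), (270, np.int64(13), np.int64(-3), np.int64(-117)), (280, np.int64(12), np.int64(-1), np.int64(-116)), (297, np.int64(12), np.int64(3), np.int64(-116))]
[0.465 0.319 0.046] [0.46  0.345 0.058] [0.46  0.344 0.079]
```

View pics/s2.png

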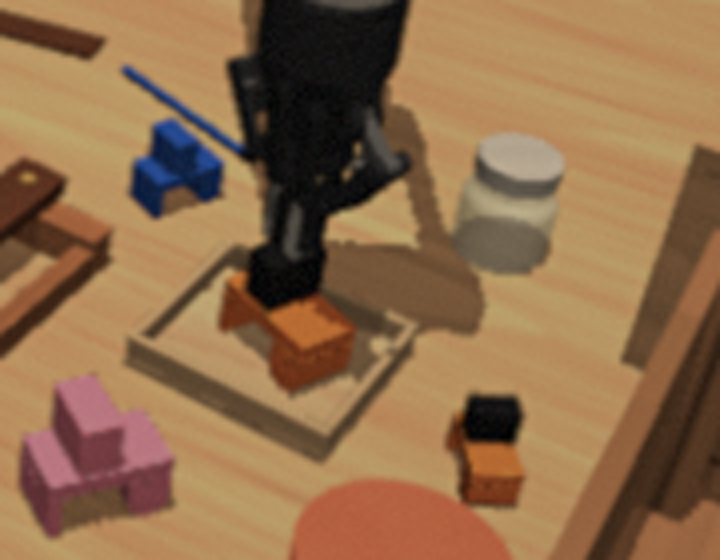

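The pads' lower parts aren't visible: either they sit above the block or they're hidden. I'll open, raise and measure where the fingertips end in the tool frame.

Call:
jog_arm(delta_pos=[[0,0,0],[0,0,0],[0,0,0],[0,0,0],[0,0,25],[0,0,25],[0,0,0],[0,0,0],[0,0,0],[0,0,0],[0,0,0]], turn=[[0,0,0],[0,0,0],[0,0,0],[0,0,0],[0,0,0],[0,0,0],[0,0,0],[0,0,0],[0,0,0],[0,0,0],[0,0,0]], hand=[60,60,60,60,60,60,24,24,24,24,24])

```text
t: 4.3
position: [0.4776, 0.3348, 0.0991]
ee_rot: [-0.0, 0.222, 0.975, -0.0]
contact_force: [-0.1, 0.1, 1.4]
gripper_width: 0.0241
gripper_force: 0.0
```

```bash
python3 - <<'E'
from h import *
d=cam("wrist"); save(d,"w3"); he=np.array(d["hand_eye"]); P=cloud(d)
g=rays(d,np.stack(np.meshgrid(np.arange(560),np.arange(420)),-1).reshape(-1,2))*d["range_z"].reshape(-1,1)
T=(g@he[:3,:3].T+he[:3,3]).reshape(420,560,3)*1000
s=state(); print(s["position"],s["gripper_width"])
m=(d["range_z"]>0)&(abs(T[...,0])<16)&(abs(T[...,1])<45)&(T[...,2]<12)&(T[...,2]>-120)&(P[...,2]>.084)
for side in (-1,1):
    q=T[m&(side*T[...,1]>0)]
    for lo in range(-90,10,10):
        k=q[(q[:,2]>=lo)&(q[:,2]<lo+10)]
        if len(k): print(side,lo,len(k),"y",k[:,1].min().round(),k[:,1].max().round(),"x",k[:,0].min().round(),k[:,0].max().round())
b=(d["range_z"]>0)&(np.hypot(P[...,0]-.48,P[...,1]-.335)<.07)
for n,k in dict(grip=b&(P[...,2]>.07)&(P[...,2]<.084),bridge=b&(P[...,2]>.038)&(P[...,2]<.052)).items(): print(n,k.sum(),cv2.minAreaRect((P[k][:,:2]*1000).astype(np.float32)))
E
```

```text
[0.47768198 0.33483858 0.09931463] 0.02397661148044463
-1 -90 3688 y -45.0 -14.0 x -11.0 16.0
-1 -80 985 y -44.0 -13.0 x -9.0 16.0
-1 -70 684 y -27.0 -13.0 x -10.0 13.0
-1 -60 510 y -27.0 -13.0 x -10.0 13.0
-1 -50 406 y -27.0 -13.0 x -9.0 13.0
-1 -40 135 y -26.0 -13.0 x -9.0 13.0
1 -90 3905 y 11.0 45.0 x -11.0 16.0
1 -80 977 y 11.0 41.0 x -9.0 16.0
1 -70 679 y 10.0 24.0 x -10.0 13.0
1 -60 503 y 10.0 25.0 x -10.0 13.0
1 -50 414 y 11.0 24.0 x -10.0 13.0
1 -40 129 y 10.0 22.0 x -9.0 13.0
grip 2453 ((476.732666015625, 335.7088928222656), (24.093448638916016, 39.32417297363281), 64.80348205566406)
bridge 3575 ((480.3846130371094, 342.75897216796875), (71.10743713378906, 39.93272018432617), 64.49249267578125)
```

View pics/w3.png

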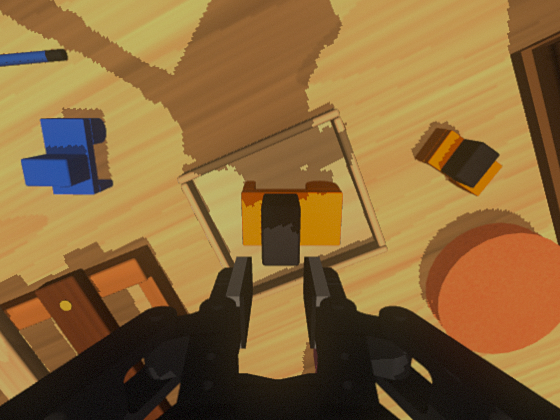

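The picture shows the open fingertips at about (243,345) and (318,345), with the block at (281,230). The real fingertips end about 37 mm behind the reported TCP, which explains the miss above the 80 mm block top. So I need to go about 35 mm lower than nominal.

Call:
jog_arm(delta_pos=[[0,0,0],[0,0,0],[1,2,0],[0,0,-30],[0,0,-30],[0,0,-15],[0,0,-7],[0,0,0],[0,0,0],[0,0,0],[0,0,0],[0,0,0],[0,0,0],[0,0,0]], turn=[[0,0,0],[0,0,0],[0,0,0],[0,0,0],[0,0,0],[0,0,0],[0,0,0],[0,0,0],[0,0,0],[0,0,0],[0,0,0],[0,0,0],[0,0,0],[0,0,0]], hand=[60,60,60,60,60,60,60,60,60,10,10,10,10,10])

```text
t: 6.1
position: [0.4791, 0.3371, 0.0183]
ee_rot: [0.0, 0.222, 0.975, 0.0]
contact_force: [-0.1, -1.5, 4.9]
gripper_width: 0.0229
gripper_force: 59.3
```

Call:
jog_arm(delta_pos=[[0,0,20],[0,0,40],[0,0,40],[10,-33,0],[10,-34,0],[10,-34,0],[10,-34,0],[10,-34,0],[10,-34,0],[10,-33,0],[9,-32,0],[0,0,0],[0,0,0]], turn=[[0,0,0],[0,0,0],[0,0,0],[0,0,3.2],[0,0,3.2],[0,0,3.2],[0,0,3.2],[0,0,3.2],[0,0,3.2],[0,0,3.2],[0,0,0],[0,0,0],[0,0,0]], hand=[10,10,10,10,10,10,10,10,10,10,10,10,10])

```text
t: 7.72
position: [0.5577, 0.0693, 0.1181]
ee_rot: [-0.0, 0.028, 1.0, 0.0]
contact_force: [-1.2, 0.2, -1.7]
gripper_width: 0.0231
gripper_force: 59.1
```

```bash
cat > look.py <<'E'
from h import *
def look(name="wrist",sname=None):
    s=state(); p=s["position"]*1000; q=s["ee_rot"]
    d=cam(name); P=cloud(d)*1000; ok=d["range_z"]>0; z=P[...,2]
    if sname: save(d,sname)
    hsv=cv2.cvtColor(d["pixels"],cv2.COLOR_RGB2HSV); sat=hsv[...,1]; val=hsv[...,2]; hue=hsv[...,0]
    Y=np.array([.0505,.9987]); X=np.array([.9987,-.0505]); O=np.array([556,67.])
    a=(P[...,:2]-O)@X; r=(P[...,:2]-O)@Y
    out={}
    print("tcp",p.round(1),"yaw",np.degrees(2*np.arctan2(q[2],q[1])-np.pi/2).round(2),"F",s["contact_force"].round(1),"w",s["gripper_width"]*1000)
    top=ok&(z>38)&(z<52)&(abs(a)<120)&(abs(r)<320)
    n,lab,st,ce=cv2.connectedComponentsWithStats(top.astype(np.uint8))
    for i in range(1,n):
        k=lab==i
        if st[i,4]<150: continue
        # row-edges by central columns
        lo,hi=np.percentile(r[k],[1,99]); 
        f=np.polyfit(a[k],r[k],1)
        print(" slat r=%.1f..%.1f mid %.1f a %.0f..%.0f z %.1f n %d rgb %s"%(lo,hi,(lo+hi)/2,a[k].min(),a[k].max(),np.median(z[k]),k.sum(),d["pixels"][k].mean(0).round()))
    # orange spacer
    oc=ok&(hue>5)&(hue<24)&(sat>200)&(np.hypot(P[...,0]-p[0],P[...,1]-p[1])<60)&(z>p[2]-30)
    return d,P,ok,a,r,hue,sat,val,p,O,X,Y
E
python3 - <<'E'
from look import *
d,P,ok,a,r,hue,sat,val,p,O,X,Y=look(sname="w4")
z=P[...,2]; near=ok&(np.hypot(P[...,0]-p[0],P[...,1]-p[1])<60)
for c in range(60,210,6):
    k=near&(z>=c)&(z<c+6)
    if k.sum()>60: print(c,k.sum(),"r",np.percentile(r[k],[1,99]).round(1),"a",np.percentile(a[k],[1,99]).round(1),d["pixels"][k].mean(0).round())
E
```

```text
tcp [557.7  69.3 118.1] yaw 86.79 F [-1.2  0.2 -1.7] w 23.070218476294524
 slat r=-91.4..-56.2 mid -73.8 a -111..92 z 45.3 n 12594 rgb [224. 191. 113.]
 slat r=-17.0..18.1 mid 0.5 a -112..12 z 45.5 n 8545 rgb [163. 121.  72.]
 slat r=65.2..100.4 mid 82.8 a -111..93 z 45.5 n 11585 rgb [123.  67.  31.]
 slat r=-184.2..-148.5 mid -166.4 a -112..108 z 45.2 n 14185 rgb [216. 181. 108.]
 slat r=212.4..247.1 mid 229.8 a 53..116 z 40.8 n 1203 rgb [178. 110. 116.]
108 155 r [-25.4  42.7] a [-20.  -12.2] [132.  76.  28.]
114 216 r [-25.3  44.6] a [-20.2 -14.6] [118.  60.  16.]
120 225 r [-25.4  44.9] a [-20.1 -15.8] [116.  57.  14.]
126 248 r [-25.4  44.9] a [-20.1 -18. ] [117.  57.  13.]
132 435 r [-25.2  44.4] a [-20.  -18.9] [137.  76.  24.]
138 615 r [-24.4  44.1] a [-20.1 -19. ] [116.  56.  12.]
144 4245 r [-25.1  44.6] a [-19.8  17.7] [194.  93.   2.]
150 301 r [-16.   19.3] a [-20. -11.] [62. 41. 24.]
156 566 r [-22.5  25.9] a [-19.9  -6.9] [63. 45. 29.]
162 664 r [-23.1  26.4] a [-20.   -6.9] [58. 43. 30.]
168 779 r [-22.8  26.4] a [-20.   -6.8] [55. 41. 29.]
174 2952 r [-22.2  25.4] a [-19.9  19.5] [43. 33. 25.]
180 3815 r [-15.9  19.4] a [-18.7  18.4] [40. 31. 25.]
186 1014 r [-25.2  26. ] a [-12.9  10.2] [57. 48. 39.]
192 1541 r [-38.4  41.6] a [-14.4   7.4] [47. 35. 23.]
198 2600 r [-42.8  45.8] a [-14.3  10.4] [45. 33. 23.]
204 6494 r [-44.8  48.1] a [-13.1  11.1] [43. 36. 29.]
```

View pics/w4.png

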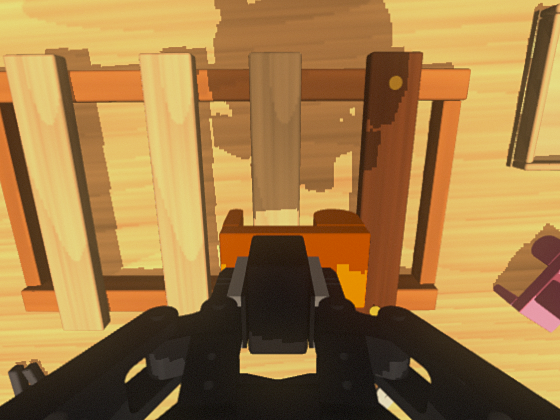

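The spacer at (290,270) hangs over slat1. Its mid is about 1.2 mm towards +y of the slat's, so I'll correct that and lower it over the slat.

Call:
jog_arm(delta_pos=[[0,-1.2,-25],[0,0,-25],[0,0,-10],[0,0,-8],[0,0,-8],[0,0,-6],[0,0,-4],[0,0,0]], turn=[[0,0,0.2],[0,0,0],[0,0,0],[0,0,0],[0,0,0],[0,0,0],[0,0,0],[0,0,0]], hand=[10,10,10,10,10,10,10,10])

```text
t: 8.78
position: [0.5577, 0.0677, 0.0315]
ee_rot: [-0.0, 0.026, 1.0, -0.0]
contact_force: [0.1, -0.3, -1.8]
gripper_width: 0.0232
gripper_force: 59.1
```

Call:
jog_arm(delta_pos=[[0.2,4,0],[0.2,4,0],[0.2,4,0],[0.2,4,0],[0.1,2,0],[0.1,1,0],[0,0,0]], turn=[[0,0,0],[0,0,0],[0,0,0],[0,0,0],[0,0,0],[0,0,0],[0,0,0]], hand=[10,10,10,10,10,10,10])

```text
t: 9.65
position: [0.5589, 0.0862, 0.0318]
ee_rot: [0.0, 0.026, 1.0, -0.0]
contact_force: [-0.3, -5.3, -1.2]
gripper_width: 0.0233
gripper_force: 59.6
```

```bash
cat > m.py <<'E'
from look import *
d,P,ok,a,r,hue,sat,val,p,O,X,Y=look()
z=P[...,2]
t=ok&(z>38)&(z<52)&(a<-30)&(a>-100)
import sys
# slat edges by histogram of row coordinate, away from the spacer
v=np.sort(r[t]); br=np.split(v,np.nonzero(np.diff(v)>6)[0]+1)
e=[(np.percentile(b,1),np.percentile(b,99)) for b in br if len(b)>300]
print([(round(l,1),round(h,1)) for l,h in e],"spacing",np.diff([(l+h)/2 for l,h in e]).round(1))
# spacer front face/bridge ends above slats
k=ok&(abs(r-(p[:2]-O)@Y)<60)&(abs(a-(p[:2]-O)@X)<30)&(z>p[2]+22)&(z<p[2]+32)&(sat>170)
lo,hi=np.percentile(r[k],[1,99]); print("spacer r",lo.round(1),hi.round(1),"mid",((lo+27.5+hi-43.5)/2).round(1),"tcp r",((p[:2]-O)@Y).round(1))
E
python3 m.py
```

```text
tcp [558.9  86.2  31.8] yaw 86.98 F [-0.3 -5.3 -1.2] w 23.270881011026756
 slat r=-0.3..99.7 mid 49.7 a -112..38 z 45.5 n 38475 rgb [144.  92.  51.]
 slat r=-91.3..-56.0 mid -73.7 a -111..58 z 45.3 n 24049 rgb [239. 212. 129.]
 slat r=-0.7..34.5 mid 16.9 a 54..79 z 45.4 n 1415 rgb [243. 217. 131.]
 slat r=-151.6..-147.9 mid -149.8 a 63..99 z 41.0 n 409 rgb [119.  90.  54.]
 slat r=-71.6..-58.3 mid -65.0 a 64..81 z 45.4 n 178 rgb [239. 212. 128.]
 slat r=77.6..96.5 mid 87.0 a 84..107 z 45.6 n 303 rgb [170. 105.  42.]
[(np.float64(-91.2), np.float64(-56.0)), (np.float64(-0.6), np.float64(34.5)), (np.float64(65.0), np.float64(100.0))] spacing [90.6 65.5]
spacer r -8.2 61.5 mid 18.7 tcp r 19.3
```

Call:
jog_arm(delta_pos=[[0.1,1.5,0],[0,0.8,0],[0,0,0],[0,0,0]], turn=[[0,0,0],[0,0,0],[0,0,0],[0,0,0]], hand=[10,10,10,10])

```text
t: 10.2
position: [0.559, 0.0888, 0.0319]
ee_rot: [0.0, 0.026, 1.0, -0.0]
contact_force: [-0.4, -5.5, -0.9]
gripper_width: 0.0234
gripper_force: 59.7
```

```bash
python3 m.py | grep -v slat
```

```text
tcp [559.   88.8  31.9] yaw 86.99 F [-0.4 -5.5 -0.9] w 23.39076944617513
[(np.float64(-91.2), np.float64(-55.9)), (np.float64(2.1), np.float64(37.2)), (np.float64(65.1), np.float64(100.0))] spacing [93.1 62.9]
spacer r -5.7 64.1 mid 21.2 tcp r 22.0
```

Call:
jog_arm(delta_pos=[[-0.1,-1.5,0],[0,0,0],[0,0,20],[0,0,24],[-0.8,-15,0],[-1.5,-31,0],[-1.5,-31,0],[-0.9,-16.2,0],[0,0,0],[0,0,0]], turn=[[0,0,0],[0,0,0],[0,0,0],[0,0,0],[0,0,0],[0,0,0],[0,0,0],[0,0,0],[0,0,0],[0,0,0]], hand=[10,10,10,10,10,10,10,10,10,10])

```text
t: 11.5
position: [0.5541, -0.0051, 0.0756]
ee_rot: [-0.0, 0.026, 1.0, 0.0]
contact_force: [0.2, -0.4, -1.7]
gripper_width: 0.0231
gripper_force: 59.8
```

```bash
python3 m.py | grep -v slat
```

```text
tcp [554.1  -5.1  75.6] yaw 87.01 F [ 0.2 -0.4 -1.7] w 23.082907959989793
[(np.float64(-184.0), np.float64(-149.1)), (np.float64(-91.8), np.float64(-56.7)), (np.float64(1.5), np.float64(36.5)), (np.float64(64.5), np.float64(98.5))] spacing [92.3 93.3 62.5]
spacer r -99.6 -29.9 mid -72.7 tcp r -72.1
```

Call:
jog_arm(delta_pos=[[0,-1.3,0],[0,0,-12],[0,0,-8],[0,0,-8],[0,0,-8],[0,0,-5],[0,0,-3],[0,0,0],[0.2,4,0],[0.2,4,0],[0.2,4,0],[0.2,4,0],[0.2,4,0],[0.2,4,0],[0.2,4,0],[0.1,1,0],[0,0,0]], turn=[[0,0,0],[0,0,0],[0,0,0],[0,0,0],[0,0,0],[0,0,0],[0,0,0],[0,0,0],[0,0,0],[0,0,0],[0,0,0],[0,0,0],[0,0,0],[0,0,0],[0,0,0],[0,0,0],[0,0,0]], hand=[10,10,10,10,10,10,10,10,10,10,10,10,10,10,10,10,10])

```text
t: 13.68
position: [0.5557, 0.0214, 0.0319]
ee_rot: [0.0, 0.026, 1.0, -0.001]
contact_force: [0.4, -3.9, -1.2]
gripper_width: 0.0234
gripper_force: 59.7
```

```bash
python3 m.py | grep -v slat
```

```text
tcp [555.7  21.4  31.9] yaw 86.98 F [ 0.4 -3.9 -1.2] w 23.408521228865673
[(np.float64(-181.4), np.float64(-148.6)), (np.float64(-65.4), np.float64(-30.3)), (np.float64(1.5), np.float64(36.5)), (np.float64(64.4), np.float64(91.2))] spacing [117.2  66.8  58.8]
spacer r -73.1 -3.3 mid -46.2 tcp r -45.5
```

Slat 2 needs another 3.7 mm.

Call:
jog_arm(delta_pos=[[0.1,2,0],[0.1,1.5,0],[0,0,0],[0,0,0]], turn=[[0,0,0],[0,0,0],[0,0,0],[0,0,0]], hand=[10,10,10,10])

```text
t: 14.22
position: [0.5559, 0.0252, 0.0319]
ee_rot: [0.0, 0.026, 1.0, -0.0]
contact_force: [0.0, -5.5, -0.1]
gripper_width: 0.0229
gripper_force: 59.9
```

```bash
python3 m.py | grep -v slat
```

```text
tcp [555.9  25.2  31.9] yaw 86.99 F [ 0.  -5.5 -0.1] w 22.926967360484227
[(np.float64(-177.8), np.float64(-148.5)), (np.float64(-61.6), np.float64(-26.5)), (np.float64(1.5), np.float64(36.5)), (np.float64(64.5), np.float64(95.0))] spacing [119.1  63.1  60.7]
spacer r -69.3 0.4 mid -42.4 tcp r -41.7
```

Call:
jog_arm(delta_pos=[[-0.1,-1.5,0],[0,0,0],[0,0,20],[0,0,24],[-1,-20,0],[-1.6,-32,0],[-1.6,-32,0],[-1.5,-26,0],[-0.4,-12.4,0],[0,0,0],[0,0,0]], turn=[[0,0,0],[0,0,0],[0,0,0],[0,0,0],[0,0,0],[0,0,0],[0,0,0],[0,0,0],[0,0,0],[0,0,0],[0,0,0]], hand=[10,10,10,10,10,10,10,10,10,10,10])

```text
t: 15.65
position: [0.5496, -0.0977, 0.0756]
ee_rot: [-0.0, 0.026, 1.0, 0.0]
contact_force: [0.2, 0.3, -0.7]
gripper_width: 0.0231
gripper_force: 60.0
```

```bash
python3 m.py | grep -v slat
```

```text
tcp [549.6 -97.7  75.6] yaw 87.02 F [ 0.2  0.3 -0.7] w 23.084229612336088
[(np.float64(-184.8), np.float64(-149.6)), (np.float64(-62.6), np.float64(-27.1)), (np.float64(0.3), np.float64(9.0))] spacing [122.4  49.5]
spacer r -192.4 -122.6 mid -165.5 tcp r -164.8
```

Call:
jog_arm(delta_pos=[[0,-1.5,0],[0,0,-12],[0,0,-10],[0,0,-10],[0,0,-8],[0,0,-4],[0,0,0],[0.2,4,0],[0.3,6,0],[0.3,6,0],[0.3,6,0],[0.3,6,0],[0.3,6,0],[0.3,6,0],[0.3,6,0],[0.3,6,0],[0.2,4,0],[0.1,1,0],[0,0,0],[0,0,0]], turn=[[0,0,0],[0,0,0],[0,0,0],[0,0,0],[0,0,0],[0,0,0],[0,0,0],[0,0,0],[0,0,0],[0,0,0],[0,0,0],[0,0,0],[0,0,0],[0,0,0],[0,0,0],[0,0,0],[0,0,0],[0,0,0],[0,0,0],[0,0,0]], hand=[10,10,10,10,10,10,10,10,10,10,10,10,10,10,10,10,10,10,10,10])

```text
t: 18.2
position: [0.5527, -0.0434, 0.032]
ee_rot: [0.0, 0.026, 1.0, -0.0]
contact_force: [0.6, -4.3, -1.2]
gripper_width: 0.0234
gripper_force: 59.8
```

```bash
python3 m.py | grep -v slat
```

```text
tcp [552.7 -43.4  32. ] yaw 86.98 F [ 0.6 -4.3 -1.2] w 23.398039138990203
[(np.float64(-130.3), np.float64(-95.2)), (np.float64(-62.1), np.float64(-27.2)), (np.float64(0.9), np.float64(26.5))] spacing [68.1 58.4]
spacer r -138.0 -68.2 mid -111.1 tcp r -110.4
```

Call:
jog_arm(delta_pos=[[0.1,2.5,0],[0.1,2.3,0],[0,0,0],[0,0,0]], turn=[[0,0,0],[0,0,0],[0,0,0],[0,0,0]], hand=[10,10,10,10])

```text
t: 18.75
position: [0.5529, -0.0383, 0.032]
ee_rot: [0.0, 0.026, 1.0, -0.0]
contact_force: [0.7, -4.8, -1.1]
gripper_width: 0.023
gripper_force: 59.8
```

```bash
python3 m.py | grep -v slat
```

```text
tcp [552.9 -38.3  32. ] yaw 86.98 F [ 0.7 -4.8 -1.1] w 23.031965727886877
[(np.float64(-125.2), np.float64(-90.1)), (np.float64(-62.1), np.float64(-27.1)), (np.float64(0.9), np.float64(31.1))] spacing [63.1 60.6]
spacer r -132.8 -63.2 mid -106.0 tcp r -105.3
```

All three slats are set (63.1, 63.1 and 62.9 mm between centres). I'll take the spacer back to the tray.

Call:
jog_arm(delta_pos=[[-0.1,-1.5,0],[0,0,0],[0,0,20],[0,0,36],[0,0,30],[-3,15,0],[-6,32,0],[-6,35,0],[-6,35,0],[-6,35,0],[-6,35,0],[-6,35,0],[-6,35,0],[-6,35,0],[-6,33,0],[-6,28,0],[-5,17,0],[0,0,0],[0,0,0]], turn=[[0,0,0],[0,0,0],[0,0,0],[0,0,0],[0,0,0],[0,0,0],[0,0,0],[0,0,0],[0,0,0],[0,0,0],[0,0,0],[0,0,0],[0,0,0],[0,0,0],[0,0,0],[0,0,0],[0,0,0],[0,0,0],[0,0,0]], hand=[10,10,10,10,10,10,10,10,10,10,10,10,10,10,10,10,10,10,10])

```text
t: 21.18
position: [0.4846, 0.3297, 0.1175]
ee_rot: [-0.0, 0.026, 1.0, -0.0]
contact_force: [0.1, 0.3, -1.2]
gripper_width: 0.0232
gripper_force: 60.0
```

```bash
python3 - <<'E'
from h import *
d=cam("wrist"); P=cloud(d)*1000; z=P[...,2]; s=state(); p=s["position"]*1000; print(p.round(1),s["ee_rot"].round(3))
ok=d["range_z"]>0
t=ok&(z>15)&(z<30)&(abs(P[...,0]-483)<90)&(abs(P[...,1]-337)<90)
print("tray x",np.percentile(P[t][:,0],[.5,99.5]),"y",np.percentile(P[t][:,1],[.5,99.5]))
k=ok&(np.hypot(P[...,0]-p[0],P[...,1]-p[1])<55)&(z>p[2]+22)&(z<p[2]+32)
print("spacer x",np.percentile(P[k][:,0],[1,99]),"y",np.percentile(P[k][:,1],[1,99]))
E
```

```text
[484.8 329.5 117.7] [ 0.     0.027  1.    -0.   ]
tray x [420.8653004 536.5079408] y [270.98215712 403.68376608]
spacer x [462.37850598 502.4389368 ] y [302.80220374 372.21828957]
```

Centred over the tray, so I'll lower and release.

Call:
jog_arm(delta_pos=[[0,0,-30],[0,0,-30],[0,0,-20],[0,0,-12],[0,0,-4],[0,0,-2],[0,0,-1],[0,0,0]], turn=[[0,0,0],[0,0,0],[0,0,0],[0,0,0],[0,0,0],[0,0,0],[0,0,0],[0,0,0]], hand=[10,10,10,10,10,10,10,10])

```text
t: 22.22
position: [0.4849, 0.3307, 0.0193]
ee_rot: [0.0, 0.026, 1.0, 0.0]
contact_force: [0.2, -0.0, -0.6]
gripper_width: 0.023
gripper_force: 60.1
```

Call:
jog_arm(delta_pos=[[0,0,-0.8],[0,0,-0.5],[0,0,0]], turn=[[0,0,0],[0,0,0],[0,0,0]], hand=[10,10,10])

```text
t: 22.6
position: [0.4849, 0.3305, 0.0183]
ee_rot: [0.0, 0.026, 1.0, 0.0]
contact_force: [-0.5, -1.5, 5.1]
gripper_width: 0.0231
gripper_force: 60.6
```

The feet are on the floor (5 N). I'll release, lift and check.

Call:
jog_arm(delta_pos=[[0,0,0],[0,0,0],[0,0,0],[0,0,0],[0,0,20],[0,0,40],[0,0,50],[0,0,50],[0,0,20],[0,0,0],[0,0,0]], turn=[[0,0,0],[0,0,0],[0,0,0],[0,0,0],[0,0,0],[0,0,0],[0,0,0],[0,0,0],[0,0,0],[0,0,0],[0,0,0]], hand=[60,60,60,60,60,60,60,60,60,60,60])

```text
t: 23.98
position: [0.4843, 0.3302, 0.1965]
ee_rot: [-0.001, 0.026, 1.0, -0.0]
contact_force: [0.5, 0.8, -1.0]
gripper_width: 0.0597
gripper_force: 0.0
```

```bash
python3 - <<'E'
from h import *
d=cam("wrist"); P=cloud(d)*1000; z=P[...,2]; ok=d["range_z"]>0
k0=ok&(np.hypot(P[...,0]-484,P[...,1]-335)<60)
for n,a,b in (("grip",72,90),("bridge",38,52)):
    k=k0&(z>a)&(z<b); print(n,k.sum(),np.median(z[k]),np.percentile(z[k],[5,95]),cv2.minAreaRect(P[k][:,:2].astype(np.float32)))
e=cam("side"); Q=cloud(e)*1000; ok=e["range_z"]>0; Y=np.array([.0505,.9987]); X=np.array([.9987,-.0505])
a=(Q[...,:2]-[556,67])@X; r=(Q[...,:2]-[556,67])@Y
t=ok&(Q[...,2]>38)&(Q[...,2]<52)&(abs(a)<70)&(abs(r)<200)
v=np.sort(r[t]); br=[b for b in np.split(v,np.nonzero(np.diff(v)>6)[0]+1) if len(b)>100]
m=[(np.percentile(b,2)+np.percentile(b,98))/2 for b in br]; print(m,np.diff(m))
save(e,"side2")
E
```

```text
grip 1183 80.27158697351156 [78.51655907 81.45258223] ((483.0564270019531, 330.1273193359375), (23.576841354370117, 39.815120697021484), 86.6136474609375)
bridge 1922 46.29853964682557 [44.7375912  47.63457351] ((483.6026916503906, 337.8863220214844), (71.0799789428711, 39.96839904785156), 86.86957550048828)
[np.float64(-109.24018496755107), np.float64(-45.483479510735435), np.float64(18.19117683979348), np.float64(81.80434571257418)] [63.75670546 63.67465635 63.61316887]
```

View pics/side2.png

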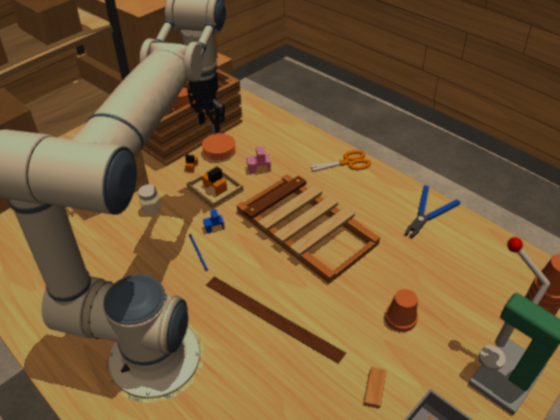

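The side view shows the slats evenly spaced at (275,195) to (330,233) and the spacer upright in the tray at (214,183). The pot (403,308) and jar (148,198) haven't moved, and the gripper is clear.

```bash
python3 -c "
from bench import hand_in; print(hand_in())"
```

```text
the job is handed in; nothing more can be done
None
```

I set all three gaps to about 27 mm (63 to 64 mm between slat centres), stood the spacer upright in its tray, left the pot and jar in place, and handed the job in at about 24 s with no verdict returned; the first grasp closed above the block because the real fingertips end about 37 mm short of the reported TCP, so I went lower.

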